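# Start the plating current and hold the anode centred in the tank's guide

### The arm

A 6-joint arm with a two-finger parallel gripper is mounted at the origin on the work surface. World frame = base frame: x ahead of the robot, y to its left, z up, the work surface at z = 0. Lengths are in m, angles in rad, forces in N, time in s.
With the tool pointing down it reaches from about 0.4 to 0.825 m from the base axis. Payload 7 kg.
Tool frame: the origin (TCP) lies at the very end of the fingers, on their centre line; the grasp point (between the pads) lies 19 mm behind it; z points along the fingers, y is the line along which they close (so a half turn about z gives the same grasp; the last joint's range is limited). The gripper opens to 88 mm and grips with 3 to 60 N. Pads are 19 mm wide; open, the fingers measure 130 mm over their backs; the gripper's body (78 mm by 193 mm) begins 47 mm behind the grasp point.
Start: joints at [1.593, 0.359, 0.012, 0, -1.224, -0.288], TCP at [0.177, 0.651, 0.227] pointing down, gripper open.
Joint ranges: [-3.07, 3.07], [-1.43, 2.12], [-1.02, 1.25], [-3.03, 1.67], [-3.05, -0], [-3.03, 3.03]. Speed limits (rad/s): [2.39, 2.39, 3.01, 3.14, 3.14, 3.14].

### API

Orientations are given as a rotation vector (axis times angle).
In Python, from station import robot gives the robot as it stands. The module is installed in compiled form; this text tells all that it offers.
- The arm moves only by the tool drive_tool, never from a script. Its arguments are lists of equal length, an entry for each row: "jaw": the opening, from 0 (shut) to 1 (fully open); "xyz": the shift along the world's x, y, z in m, a list of three; "dr": the turn, a rotation vector about the world's x, y, z in degrees, a list of three. In form: {"jaw": [jaw, ...], "xyz": [[dx, dy, dz], ...], "dr": [[ax, ay, az], ...]}. A call has 1 to 10 rows; each row shifts and turns the commanded pose from where the row before left it; what a row does not reach is not made up. A row lasts 1/12 s, in which the tool goes at most 41.7 mm and 7.16 degrees, less where a joint would pass 70% of its speed; a pose out of reach is approached as far as the arm can. A call with a gripper value outside its range is refused whole. The fingers move at their own pace and stop on an object; "newtons" is the grip in N (left out, the last holds). Time passes only in rows, so rows that do not move let the fingers close. It gives the time, the measured TCP pose, the force, the opening and the grip force at its end, in the units of the state.
- robot.read_state(): the state, without advancing time (a new reading comes with each control period).
- robot.get_image(name): name is "side" or "top" or "wrist"; returns (picture, depth): 420x560x3 uint8, blue, green, red; 420x560 float32, m along the optical axis (not along the pixel's ray), 0 where there is no reading.
- robot.camera_model(name): a dict with "camera_matrix" (3x3 intrinsics, pixels), "pose" (4x4, takes a point from camera to world coordinates); the wrist camera has in their place "mount" (4x4, takes a point from camera to tool coordinates, whose origin is the TCP and whose axes are the flange's). Camera axes: x right, y up, looking along -z (the intrinsics and any distortion apply to the point x, -y, -z); pixel columns grow to the right and rows downward; lengths in m; the calibration is good to about 2 mm. The wrist camera is an equidistant fisheye: a pixel r from the principal point sees the ray r / f radians off the axis. A picture is of the moment at which its call begins: read the wrist's pose just before it. camera_model takes no time and is no camera call.
- robot.hand_in(): hands the job in; it is judged then, once.
The state is a dict: "time_s": time; "joint_pos": joint angles; "qvel": joint speeds; "joint_efforts": joint torques, N m; "eef_pos": TCP position; "tcp_rot": TCP orientation; "contact_force": force on the tool from outside, world axes, zero at the start; "wrist_torque": the same for the moment, N m; "gripper_width": finger opening in m; "finger_force": force on a finger pad.
Only numpy, scipy, OpenCV 4.12 (cv2) and the standard library are available. Lean on these libraries where they do the work, as an engineer would, in place of code of your own. Each camera call takes 0.05 s, during which the arm holds its last target. There are 200 camera calls.

### The job

With the gripper, press the green bench pedal all the way down to its stop to switch the plating current on, and let it spring back up. Then take the blue-handled anode out of the wooden stand and lower it upright through the brass guide on the plating tank until the red band on its rod is level with the guide's mouth, without ever letting it touch the tank, and finish while still holding it there, still and centred in the bore. Leave the yellow-handled spare, the white bottle and the glass jar where they stand.

Things in the scene. Friction and masses are not known exactly. Their poses are not given: they have to be found in the camera images.
- pedal_unit: Bench pedal, fixed: dark steel base 190 x 110 x 14 mm (x, y, z), origin at the centre of its underside. A green sprung plate (165 x 88 mm) with a black ribbed rubber pad is hinged about y, 80 mm from the origin on the +x side, 34 mm up; at rest it rises towards -x, its free end about 90 mm above the bench. Cheeks at the hinge are 48 mm high.
- pedal (a joint): Angle of the pedal plate (rad): 0 at rest (plate sloping 0.30 rad up), 0.22 pressed down on its stop (plate sloping 0.08 rad). A spring returns it; pressed at pedal_pad it takes about 3 N to start and 9 N at the stop.
- pedal_pad (a point): Point on the top face of the rubber pad, on the plate's centre line, 125 mm along the plate from the hinge: the place to press. Moves with the plate: 82 mm above the bench at rest, 56 mm at the stop.
- stand: Wooden stand fixed to the bench, a block 60 x 150 x 110 mm (x, y, z). Origin: centre of the underside. Two upright wells of 18 mm diameter, right through, lie on its y axis 40 mm either side of the middle; the anode stands in one, the spare in the other (either way round).
- anode: The anode, loose, upright (z up along the rod): steel rod 10 mm thick and 100 mm long below a black flange (30 mm diameter, 6 mm thick), above it a round BLUE handle, 24 mm diameter, 60 mm tall. About 0.12 kg. Origin: on the axis at the flange's underside. At first the flange rests on the stand's top (110 mm up), the rod hanging in a well.
- anode_grip (a point): Point on the anode's axis, 38 mm above the underside of the flange, about the middle of the blue handle: where to grip.
- anode_band (a point): Middle of the red band on the anode's rod, on the axis: 30 mm below the underside of the flange; the band is 12 mm tall.
- anode_tip (a point): Lower end of the anode's rod, on the axis, 100 mm below the underside of the flange.
- tank: Plating tank, fixed: steel box 150 x 120 x 80 mm (x, y, z), a 12 mm grey lid (156 x 126 mm) and, centred on it, a brass guide collar of 40 mm outside diameter, 25 mm tall. An upright bore, 22 mm in diameter in the collar and 24 mm in the lid, runs through both (37 mm); below the tank is empty, floor 4 mm above the bench. Origin: centre of the underside.
- guide_mouth (a point): Centre of the guide bore at the collar's top rim, 117 mm above the bench; z up along the bore.
- spare: The spare rod, a bystander, loose: same shape and size as the anode but with a YELLOW handle; stands in the other well. Origin on the axis at the underside of the flange. Its handle's top is 176 mm above the bench.
- flux: Bystander, loose: white plastic bottle with a blue cap, 48 mm diameter, 100 mm tall. Origin: centre of the underside.
- jar: Bystander, loose: glass jar with a steel cap, 64 mm diameter, 85 mm tall. Origin: centre of the underside.

How it is judged:
By the outcome, as a careful person would: the job done as asked, in the order asked, and still so for the second after the job is handed in, while the arm keeps its last pose, push and grip.
It also fails if it takes over 67 s, if anything falls off the work surface, if the arm or the gripper's body presses on something with over 40 N, if the wrist force passes 120 N, or if a joint passes its speed limit or range.

## Working session

There is one attempt and no reset: what is moved stays moved. The work goes in short steps, Python scripts to look and compute and a tool call to move; the robot and the scene stay as the last step left them, time stands still between calls to the robot, and variables do not carry over. Pictures are saved under pics/ and viewed, at most 12 in all, crops included, and the job is handed in when it is done.

Besides the shell and the picture viewer there is one more tool, called after "Call:" by a JSON object that holds its "api" and its "payload", one argument or row to a line. drive_tool: Moves the arm, as the interface text tells. Its arguments: {"type":"object","properties":{"jaw":{"type":"array","items":{"type":"number"}},"xyz":{"type":"array","items":{"type":"array","items":{"type":"number"}}},"dr":{"type":"array","items":{"type":"array","items":{"type":"number"}}},"newtons":{"type":"number"}},"required":["jaw","xyz","dr"]}

```bash
mkdir -p pics
python3 - <<'E'
from station import robot
import cv2,numpy as np
s=robot.read_state(); print(s['time_s'],s['eef_pos'],s['tcp_rot'],s['gripper_width'])
for n in('top','side'):
    im,d=robot.get_image(n); cv2.imwrite(f'pics/{n}0.png',im); np.save(f'pics/{n}0.npy',d)
    c=robot.camera_model(n); print(n,{k:np.round(v,4).tolist() if not isinstance(v,str) else v for k,v in c.items()})
c=robot.camera_model('wrist');print({k:np.round(v,4).tolist() if not isinstance(v,str) else v for k,v in c.items()})
E
```

```text
0.0 [0.1772074  0.65081446 0.22561524] [ 3.11219593e+00 -4.16301950e-01 -1.45816874e-04] 0.08762487451361668
top {'camera_matrix': [[380.3177, 0.0, 284.9389], [0.0, 380.3177, 210.4875], [0.0, 0.0, 1.0]], 'pose': [[0.0281, 0.9804, -0.1952, 0.4386], [-0.9995, 0.0303, 0.0083, 0.0367], [0.014, 0.1949, 0.9807, 0.9056], [0.0, 0.0, 0.0, 1.0]]}
side {'camera_matrix': [[494.4204, 0.0, 275.5595], [0.0, 494.4204, 211.7027], [0.0, 0.0, 1.0]], 'pose': [[-0.985, 0.1088, -0.1338, 0.4447], [-0.1723, -0.5877, 0.7905, 0.886], [0.0074, 0.8017, 0.5976, 0.7432], [0.0, 0.0, 0.0, 1.0]]}
{'camera_matrix': [[325.1923, 0.0, 276.9372], [0.0, 325.1923, 214.8691], [0.0, 0.0, 1.0]], 'mount': [[0.0005, 0.9659, 0.2591, 0.0693], [1.0, -0.0005, -0.0003, 0.001], [-0.0001, 0.2591, -0.9659, -0.1582], [0.0, 0.0, 0.0, 1.0]]}
```

View pics/top0.png

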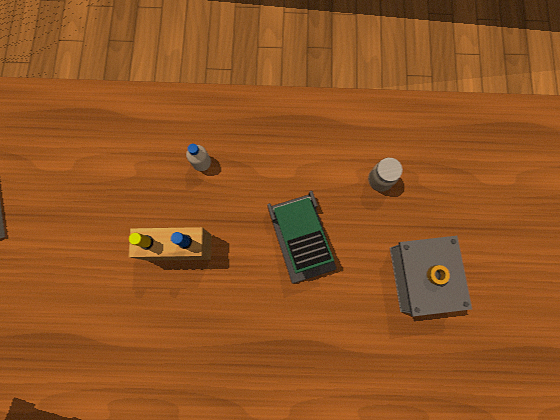

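View pics/side0.png

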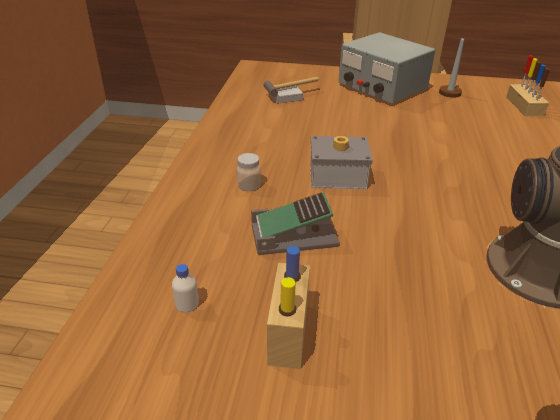

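The top view shows the blue handle at (180,240), yellow at (140,240), the brass guide at (440,275), and the pedal's pad at (308,250) with its hinge end near (292,205). The side view shows the same layout: blue at (293,262), guide at (341,143), pedal at (295,220), and a clear path above everything.

```bash
cat > h.py <<'E'
from station import robot
import cv2,numpy as np
def P(c,uv,d):
    K=c['camera_matrix'];T=np.array(c['pose']);uv=np.asarray(uv,float).reshape(-1,2)
    r=np.c_[(uv[:,0]-K[0][2])/K[0][0],-(uv[:,1]-K[1][2])/K[1][1],-np.ones(len(uv))]
    return (r*np.asarray(d).reshape(-1,1))@T[:3,:3].T+T[:3,3]
def plane(c,uv,z):
    o=np.array(c['pose'])[:3,3]; v=P(c,uv,np.ones(1))-o
    return o+v*((z-o[2])/v[:,2])[:,None]
def hsv(im,lo,hi):return cv2.inRange(cv2.cvtColor(im,cv2.COLOR_BGR2HSV),lo,hi)>0
def circ(p):
    A=np.c_[2*p,np.ones(len(p))];x=np.linalg.lstsq(A,(p**2).sum(1),rcond=None)[0];return x[:2],np.sqrt(x[2]+x[0]**2+x[1]**2)
def show(im,name):cv2.imwrite('pics/'+name+'.png',im)
E
cat > m.py <<'E'
from h import *
C={'blue':((105,120,40),(130,255,255)),'yellow':((25,150,60),(35,255,255)),'brass':((18,150,90),(27,255,255)),'green':((65,80,20),(95,255,255))}
for n in('top','side'):
    im=cv2.imread(f'pics/{n}0.png');d=np.load(f'pics/{n}0.npy');c=robot.camera_model(n)
    for k,(lo,hi) in C.items():
        m=(hsv(im,lo,hi)&(d>0)).astype(np.uint8)
        N,L,S,G=cv2.connectedComponentsWithStats(m)
        for i in range(1,N):
            if S[i,4]<25: continue
            v,u=np.nonzero(L==i);p=P(c,np.c_[u,v],d[v,u])
            zt=np.percentile(p[:,2],95)
            out=[n,k,S[i].tolist(),'zmax',zt.round(4)]
            t=p[p[:,2]>zt-.006]
            (cx,cy),r=cv2.minEnclosingCircle(t[:,:2].astype(np.float32))
            out+=['n',len(t),'mean',t.mean(0).round(4),'enc',round(cx,4),round(cy,4),round(r,4)]
            print(*out)
            if k=='green' and S[i,4]>300:
                q=cv2.minAreaRect(np.ascontiguousarray(p[:,:2]).astype(np.float32));print(cv2.boxPoints(q).round(4).tolist(),q, p[:,2].min(),p[:,2].max())
                A=np.c_[p[:,:2],np.ones(len(p))];w=np.linalg.lstsq(A,p[:,2],rcond=None)[0];print('plane',w,'slope',np.arctan(np.hypot(*w[:2])),'dir down',np.degrees(np.arctan2(-w[1],-w[0])))
E
python3 m.py
```

```text
top blue [188, 144, 11, 11, 84] zmax 0.1028 n 70 mean [0.7343 0.24   0.1006] enc 0.7342 0.2394 0.011
top blue [171, 232, 19, 15, 189] zmax 0.1775 n 112 mean [0.5244 0.2371 0.1762] enc 0.5244 0.2374 0.0112
top yellow [129, 233, 12, 11, 114] zmax 0.1782 n 114 mean [0.5211 0.3173 0.1763] enc 0.5212 0.3179 0.0114
top brass [130, 228, 39, 5, 119] zmax 0.113 n 118 mean [0.5472 0.3159 0.1107] enc 0.5463 0.3143 0.0398
top brass [182, 231, 21, 4, 38] zmax 0.1127 n 36 mean [0.5421 0.2217 0.1109] enc 0.5414 0.2245 0.0201
top brass [137, 234, 13, 13, 100] zmax 0.1712 n 11 mean [0.5165 0.3085 0.1714] enc 0.5179 0.3094 0.0067
top brass [428, 265, 21, 19, 200] zmax 0.1195 n 185 mean [ 0.4716 -0.2905  0.1175] enc 0.4717 -0.2909 0.02
top green [275, 198, 59, 75, 1473] zmax 0.0898 n 145 mean [ 0.4857 -0.0332  0.0897] enc 0.4962 -0.0314 0.0443
[[0.46619999408721924, 0.003800000064074993], [0.499099999666214, -0.08699999749660492], [0.6470000147819519, -0.0333000011742115], [0.6140999794006348, 0.05739999935030937]] ((0.5566007494926453, -0.014774352312088013), (0.15731723606586456, 0.09656477719545364)
[... 191 characters left out ...]
ax 0.159 n 13 mean [-0.1554 -0.8452  0.1572] enc -0.1553 -0.8435 0.008
side blue [287, 246, 12, 9, 86] zmax 0.1768 n 86 mean [0.5235 0.2387 0.1753] enc 0.523 0.2379 0.012
side blue [176, 265, 11, 7, 62] zmax 0.1009 n 62 mean [0.733  0.2417 0.0993] enc 0.7331 0.2417 0.0102
side yellow [281, 277, 14, 11, 120] zmax 0.1769 n 120 mean [0.5196 0.3189 0.1752] enc 0.5192 0.3187 0.0123
side brass [528, 58, 10, 19, 90] zmax 0.159 n 11 mean [-0.1425 -0.9044  0.1582] enc -0.1415 -0.9057 0.0096
side brass [334, 136, 14, 14, 120] zmax 0.1183 n 81 mean [ 0.471  -0.2896  0.1159] enc 0.4667 -0.2891 0.0239
side brass [280, 279, 16, 34, 382] zmax 0.1735 n 57 mean [0.5189 0.3254 0.1717] enc 0.5192 0.3187 0.0123
```

```bash
cat > m2.py <<'E'
from h import *
im=cv2.imread('pics/top0.png');d=np.load('pics/top0.npy');c=robot.camera_model('top')
v,u=np.mgrid[185:290,255:350];v=v.ravel();u=u.ravel();p=P(c,np.c_[u,v],d[v,u])
w=np.array([-.2995,-.0629,.2321])
for tol in(.006,.004,.004):
    A=np.c_[p[:,:2],np.ones(len(p))];e=p[:,2]-A@w;s=(abs(e)<tol)&(p[:,2]>.03)
    w=np.linalg.lstsq(A[s],p[s,2],rcond=None)[0]
m=np.zeros(im.shape[:2],np.uint8);m[v[s],u[s]]=255;m=cv2.morphologyEx(m,cv2.MORPH_OPEN,np.ones((5,5)))
N,L,S,G=cv2.connectedComponentsWithStats(m);i=1+S[1:,4].argmax()
k=L[v,u]==i;q=p[k&s]
r=cv2.minAreaRect(q[:,:2].astype(np.float32));print('plane',w,np.degrees(np.arctan2(-w[1],-w[0])),r);b=cv2.boxPoints(r);print(b.round(4),(np.c_[b,np.ones(4)]@w).round(4))
im[L==i]=im[L==i]//2+np.array([0,0,127],np.uint8)
cv2.imwrite('pics/ped.png',cv2.resize(im[180:300,240:360],None,fx=5,fy=5))
E
python3 m2.py
```

```text
plane [-0.32497974 -0.11583793  0.24814666] 19.618437764458292 ((0.589931070804596, 0.0026695728302001953), (0.08916659653186798, 0.08782323449850082), 19.194812774658203)
[[ 0.5334  0.0295]
 [ 0.5623 -0.0535]
 [ 0.6465 -0.0241]
 [ 0.6176  0.0588]] [0.0714 0.0716 0.0409 0.0406]
```

View pics/ped.png

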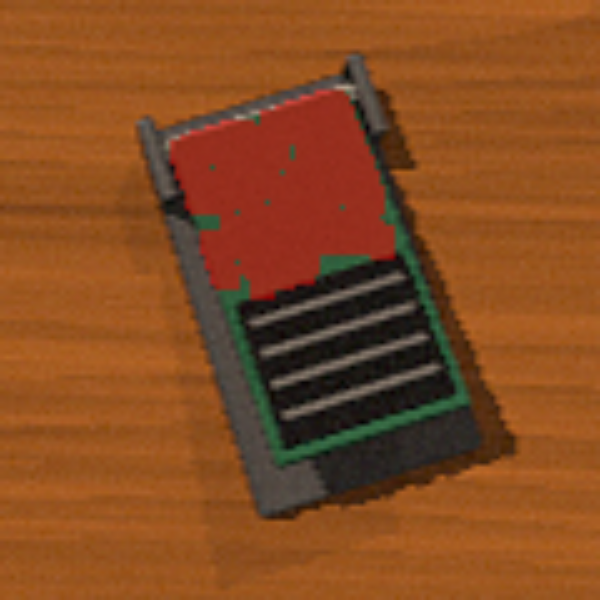

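The crop shows the black pad's corners at crop pixels (237,303), (402,260), (455,388) and (285,447), so its centre is at about (309,250) in the full picture. The plate's yaw is about 19°.

Run:
```python
from h import *
from scipy.spatial.transform import Rotation as R
c=robot.camera_model('top');print(plane(c,[309,250],.082),plane(c,[309,250],.079))
print(plane(c,[440,275],.117),plane(c,[180,240],.16))
s=robot.read_state();print(R.from_rotvec(s['tcp_rot']).as_matrix().round(3))
```

```text
[[ 0.5169558  -0.02474034  0.082     ]] [[ 0.51724129 -0.02496423  0.079     ]]
[[ 0.47019863 -0.29254623  0.117     ]] [[0.52166732 0.23450314 0.16      ]]
[[ 0.965 -0.263 -0.   ]
 [-0.263 -0.965 -0.001]
 [ 0.     0.001 -1.   ]]
```

Call:
{"api": "drive_tool", "payload": {
  "jaw": [0, 0, 0, 0, 0, 0, 0, 0, 0, 0],
  "xyz": [
    [0.0173, -0.0337, 0],
    [0.0173, -0.0337, 0],
    [0.0173, -0.0337, 0],
    [0.0173, -0.0337, 0],
    [0.0173, -0.0337, 0],
    [0.0173, -0.0337, 0],
    [0.0173, -0.0337, 0],
    [0.0173, -0.0337, 0],
    [0.0173, -0.0337, 0],
    [0.0173, -0.0337, 0]
  ],
  "dr": [
    [0, 0, 1.7],
    [0, 0, 1.7],
    [0, 0, 1.7],
    [0, 0, 1.7],
    [0, 0, 1.7],
    [0, 0, 1.7],
    [0, 0, 1.7],
    [0, 0, 1.7],
    [0, 0, 1.7],
    [0, 0, 1.7]
  ]
}}

```text
time_s: 0.93
eef_pos: [0.3506, 0.3123, 0.2265]
tcp_rot: [-3.141, -0.051, 0.0]
contact_force: [0.3, 0.4, -0.8]
gripper_width: 0.0268
finger_force: 0.0
```

Call:
{"api": "drive_tool", "payload": {
  "jaw": [0, 0, 0, 0, 0, 0, 0, 0, 0, 0],
  "xyz": [
    [0.0173, -0.0337, 0],
    [0.0173, -0.0337, 0],
    [0.0173, -0.0337, 0],
    [0.0173, -0.0337, 0],
    [0.0173, -0.0337, 0],
    [0.0173, -0.0337, 0],
    [0.0173, -0.0337, 0],
    [0.0173, -0.0337, 0],
    [0.0173, -0.0337, 0],
    [0.0173, -0.0337, 0]
  ],
  "dr": [
    [0, 0, 1.7],
    [0, 0, 1.7],
    [0, 0, 1.7],
    [0, 0, 1.7],
    [0, 0, 1.7],
    [0, 0, 1.7],
    [0, 0, 1.7],
    [0, 0, 1.7],
    [0, 0, 1.7],
    [0, 0, 1.7]
  ]
}}

```text
time_s: 1.77
eef_pos: [0.5236, -0.0247, 0.2265]
tcp_rot: [-3.099, -0.515, 0.0]
contact_force: [1.2, 1.1, -0.2]
gripper_width: 0.0005
finger_force: 0.0
```

Call:
{"api": "drive_tool", "payload": {
  "jaw": [0, 0, 0, 0, 0, 0, 0, 0, 0, 0],
  "xyz": [
    [0, 0, -0.02],
    [0, 0, -0.02],
    [0, 0, -0.02],
    [0, 0, -0.02],
    [0, 0, -0.02],
    [0, 0, -0.02],
    [0, 0, -0.01],
    [0, 0, -0.007],
    [0, 0, -0.007],
    [0, 0, -0.006]
  ],
  "dr": [
    [0, 0, 0],
    [0, 0, 0],
    [0, 0, 0],
    [0, 0, 0],
    [0, 0, 0],
    [0, 0, 0],
    [0, 0, 0],
    [0, 0, 0],
    [0, 0, 0],
    [0, 0, 0]
  ]
}}

```text
time_s: 2.6
eef_pos: [0.5236, -0.0228, 0.0769]
tcp_rot: [3.099, 0.513, 0.001]
contact_force: [-2.0, -0.4, 6.3]
gripper_width: 0.0
finger_force: 2.8
```

Call:
{"api": "drive_tool", "payload": {
  "jaw": [0, 0, 0, 0, 0, 0],
  "xyz": [
    [0, 0, -0.005],
    [0, 0, -0.005],
    [0, 0, -0.004],
    [0, 0, -0.003],
    [0, 0, -0.002],
    [0, 0, 0]
  ],
  "dr": [
    [0, 0, 0],
    [0, 0, 0],
    [0, 0, 0],
    [0, 0, 0],
    [0, 0, 0],
    [0, 0, 0]
  ]
}}

```text
time_s: 3.1
eef_pos: [0.5223, -0.0234, 0.0582]
tcp_rot: [3.099, 0.512, -0.003]
contact_force: [-6.1, -1.0, 10.5]
gripper_width: 0.0001
finger_force: 4.8
```

Call:
{"api": "drive_tool", "payload": {
  "jaw": [0, 0, 0],
  "xyz": [
    [0, 0, -0.002],
    [0, 0, -0.001],
    [0, 0, 0]
  ],
  "dr": [
    [0, 0, 0],
    [0, 0, 0],
    [0, 0, 0]
  ]
}}

```text
time_s: 3.35
eef_pos: [0.5224, -0.0234, 0.0556]
tcp_rot: [3.099, 0.513, -0.002]
contact_force: [-6.8, -1.6, 12.3]
gripper_width: 0.0008
finger_force: 5.3
```

Call:
{"api": "drive_tool", "payload": {
  "jaw": [0, 0, 0],
  "xyz": [
    [0, 0, -0.002],
    [0, 0, -0.001],
    [0, 0, 0]
  ],
  "dr": [
    [0, 0, 0],
    [0, 0, 0],
    [0, 0, 0]
  ]
}}

```text
time_s: 3.6
eef_pos: [0.5223, -0.0235, 0.0547]
tcp_rot: [3.098, 0.514, -0.002]
contact_force: [-15.6, -0.3, 36.0]
gripper_width: 0.0002
finger_force: 16.9
```

Call:
{"api": "drive_tool", "payload": {
  "jaw": [0, 0, 0, 0, 0, 0, 0, 0, 0, 0],
  "xyz": [
    [0, 0, 0.004],
    [0, 0, 0.006],
    [0, 0, 0.01],
    [0, 0, 0.015],
    [0, 0, 0.03],
    [0, 0, 0.03],
    [0, 0, 0.03],
    [0, 0, 0.03],
    [0, 0, 0.02],
    [0, 0, 0.006]
  ],
  "dr": [
    [0, 0, 0],
    [0, 0, 0],
    [0, 0, 0],
    [0, 0, 0],
    [0, 0, 0],
    [0, 0, 0],
    [0, 0, 0],
    [0, 0, 0],
    [0, 0, 0],
    [0, 0, 0]
  ]
}}

```text
time_s: 4.43
eef_pos: [0.5251, -0.0224, 0.2373]
tcp_rot: [-3.099, -0.513, -0.011]
contact_force: [0.8, -0.4, 0.7]
gripper_width: 0.0005
finger_force: 0.0
```

```bash
python3 -c "
from h import *
s=robot.read_state();print(s['joint_pos'],s['eef_pos'])
for n in('side','top'): im,d=robot.get_image(n);cv2.imwrite(f'pics/{n}1.png',im)
a=cv2.imread('pics/side0.png');b=cv2.imread('pics/side1.png')
show(np.hstack([cv2.resize(x[180:270,230:350],None,fx=3,fy=3) for x in(a,b)]),'cmp')"
```

```text
[ 3.31538711e-01  1.00245629e-01 -3.03625569e-01  1.01991512e-03
 -1.15994125e+00  1.56694313e+00] [ 0.52512938 -0.02244706  0.237342  ]
```

View pics/cmp.png

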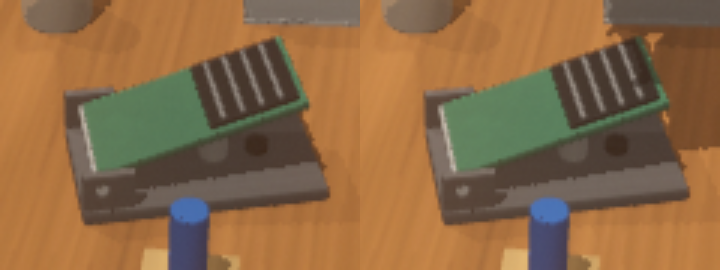

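The two side crops match, so the pedal has sprung fully back up. Next I move over the anode.

Call:
{"api": "drive_tool", "payload": {
  "jaw": [0.7, 0.7, 0.7, 0.7, 0.7, 0.7, 0.7, 0.7, 0.7],
  "xyz": [
    [0, 0.0145, 0],
    [0, 0.0145, 0],
    [0, 0.0145, 0],
    [0, 0.0145, 0],
    [0, 0.0145, 0],
    [0, 0.0145, 0],
    [0, 0.0145, 0],
    [0, 0.0145, 0],
    [0, 0.0145, 0]
  ],
  "dr": [
    [0, 0, -6.05],
    [0, 0, -6.05],
    [0, 0, -6.05],
    [0, 0, -6.05],
    [0, 0, -6.05],
    [0, 0, -6.05],
    [0, 0, -6.05],
    [0, 0, -6.05],
    [0, 0, -6.05]
  ]
}}

```text
time_s: 5.28
eef_pos: [0.5225, 0.1082, 0.2309]
tcp_rot: [2.986, -0.97, -0.003]
contact_force: [1.3, -1.3, -0.2]
gripper_width: 0.0548
finger_force: 0.0
```

Call:
{"api": "drive_tool", "payload": {
  "jaw": [0.7, 0.7, 0.7, 0.7, 0.7, 0.7, 0.7, 0.7, 0.7, 0.7],
  "xyz": [
    [0, 0.0145, 0],
    [0, 0.0145, 0],
    [0, 0.0145, 0],
    [0, 0.0145, 0],
    [0, 0.0145, 0],
    [0, 0.0145, 0],
    [0, 0.0145, 0],
    [0, 0.0145, 0],
    [0, 0.0145, 0],
    [0, 0, 0]
  ],
  "dr": [
    [0, 0, -6.05],
    [0, 0, -6.05],
    [0, 0, -6.05],
    [0, 0, -6.05],
    [0, 0, -6.05],
    [0, 0, -6.05],
    [0, 0, -6.05],
    [0, 0, -6.05],
    [0, 0, -6.05],
    [0, 0, 0]
  ]
}}

```text
time_s: 6.12
eef_pos: [0.5228, 0.2399, 0.2306]
tcp_rot: [2.212, -2.228, -0.001]
contact_force: [-0.1, 0.4, 0.1]
gripper_width: 0.0613
finger_force: 0.0
```

```bash
cat >> h.py <<'E'
from scipy.spatial.transform import Rotation as R
def wray(s,uv):
    c=robot.camera_model('wrist');K=c['camera_matrix'];M=np.array(c['mount']);uv=np.asarray(uv,float).reshape(-1,2)
    a=(uv-[K[0][2],K[1][2]])/K[0][0];t=np.linalg.norm(a,axis=1)+1e-9
    r=np.c_[a[:,0]*np.sin(t)/t,-a[:,1]*np.sin(t)/t,-np.cos(t)]
    W=R.from_rotvec(s['tcp_rot']).as_matrix()
    return np.array(s['eef_pos'])+W@M[:3,3], r@(W@M[:3,:3]).T
def wplane(s,uv,z):
    o,r=wray(s,uv);return o+r*((z-o[2])/r[:,2])[:,None]
E
python3 -c "
from h import *
s=robot.read_state();print(s['joint_pos'].round(3),s['eef_pos'],R.from_rotvec(s['tcp_rot']).as_matrix().round(4))
im,d=robot.get_image('wrist');show(im,'w0')
m=hsv(im,(105,120,40),(130,255,255));v,u=np.nonzero(m)
p=wplane(s,np.c_[u,v],.176);k=np.hypot(*(p[:,:2]-[.524,.238]).T)<.06
print(u[k].min(),u[k].max(),v[k].min(),v[k].max())
"
```

```text
[ 7.700e-01  1.940e-01 -2.050e-01 -1.000e-03 -1.174e+00 -7.770e-01] [0.52276368 0.23985281 0.23061982] [[-0.0071 -1.     -0.0021]
 [-1.      0.0071 -0.0013]
 [ 0.0013  0.0021 -1.    ]]
212 341 195 249
```

View pics/w0.png

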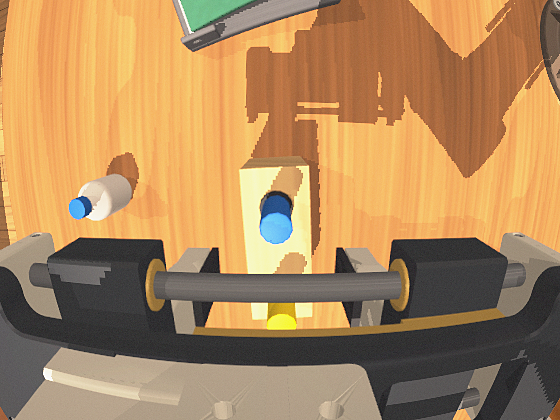

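The wrist view shows the blue handle's top disc at about (276,227). It lies centrally between the fingers at columns 200 and 355, and the spare is behind the gripper bar at (282,320).

```bash
python3 -c "
from h import *
s=robot.read_state();im=cv2.imread('pics/w0.png');g=hsv(im,(100,110,40),(130,255,255));hv=cv2.cvtColor(im,cv2.COLOR_BGR2HSV)
for v in range(190,252,4): print(v,hv[v,276],np.nonzero(g[v,240:310])[0][[0,-1]]+240 if g[v,240:310].any() else '')
print(wplane(s,[[276,224],[276,227],[276,230],[276,244]],.176))
"
```

```text
190 [ 15 131 183] 
194 [14 69 48] 
198 [108 180 136] [267 284]
202 [107 175 143] [265 288]
206 [108 176 138] [263 289]
210 [107 176 138] [262 289]
214 [102 154 250] [261 290]
218 [ 99 145 247] [261 290]
222 [ 99 140 247] [260 290]
226 [101 138 247] [260 291]
230 [102 136 247] [260 292]
234 [100 135 247] [261 290]
238 [101 137 247] [264 287]
242 [100 143 248] [270 282]
246 [ 30  66 248] 
250 [ 30  66 247] 
[[0.5225427  0.23186187 0.176     ]
 [0.52254466 0.23400611 0.176     ]
 [0.52254668 0.23616251 0.176     ]
 [0.52255673 0.24640074 0.176     ]]
```

Call:
{"api": "drive_tool", "payload": {
  "jaw": [0.7, 0.7, 0.7, 0.7, 0.7, 0.7, 0.7, 0.7, 0.7],
  "xyz": [
    [0, -0.004, 0],
    [0, 0, -0.015],
    [0, 0, -0.015],
    [0, 0, -0.015],
    [0, 0, -0.015],
    [0, 0, -0.015],
    [0, 0, -0.015],
    [0, 0, -0.011],
    [0, 0, 0]
  ],
  "dr": [
    [0, 0, 0],
    [0, 0, 0],
    [0, 0, 0],
    [0, 0, 0],
    [0, 0, 0],
    [0, 0, 0],
    [0, 0, 0],
    [0, 0, 0],
    [0, 0, 0]
  ]
}}

```text
time_s: 6.92
eef_pos: [0.5219, 0.2324, 0.1289]
tcp_rot: [2.216, -2.221, -0.001]
contact_force: [-0.2, -0.7, -0.1]
gripper_width: 0.0617
finger_force: 0.0
```

Call:
{"api": "drive_tool", "payload": {
  "jaw": [0.2, 0.2, 0.2, 0.2, 0.2, 0.2, 0.2, 0.2, 0.2],
  "xyz": [
    [0, 0, 0],
    [0, 0, 0],
    [0, 0, 0],
    [0, 0, 0],
    [0, 0, 0],
    [0, 0, 0],
    [0, 0, 0],
    [0, 0, 0],
    [0, 0, 0]
  ],
  "dr": [
    [0, 0, 0],
    [0, 0, 0],
    [0, 0, 0],
    [0, 0, 0],
    [0, 0, 0],
    [0, 0, 0],
    [0, 0, 0],
    [0, 0, 0],
    [0, 0, 0]
  ],
  "newtons": 25
}}

```text
time_s: 7.67
eef_pos: [0.5235, 0.2344, 0.1319]
tcp_rot: [-2.219, 2.223, -0.0]
contact_force: [-0.9, -0.0, 2.1]
gripper_width: 0.0236
finger_force: 25.0
```

Call:
{"api": "drive_tool", "payload": {
  "jaw": [0.2, 0.2, 0.2, 0.2, 0.2, 0.2, 0.2, 0.2, 0.2, 0.2],
  "xyz": [
    [0, 0, 0.01],
    [0, 0, 0.015],
    [0, 0, 0.015],
    [0, 0, 0.015],
    [0, 0, 0.02],
    [0, 0, 0.02],
    [0, 0, 0.02],
    [0, 0, 0.02],
    [0, 0, 0.015],
    [0, 0, 0]
  ],
  "dr": [
    [0, 0, 0],
    [0, 0, 0],
    [0, 0, 0],
    [0, 0, 0],
    [0, 0, 0],
    [0, 0, 0],
    [0, 0, 0],
    [0, 0, 0],
    [0, 0, 0],
    [0, 0, 0]
  ],
  "newtons": 40
}}

```text
time_s: 8.5
eef_pos: [0.5245, 0.2348, 0.2856]
tcp_rot: [-2.216, 2.22, -0.002]
contact_force: [0.6, 0.5, -0.8]
gripper_width: 0.0236
finger_force: 40.0
```

```bash
python3 -c "
from h import *
for i in range(4):
    s=robot.read_state();im,d=robot.get_image('side');print(s['time_s'],s['eef_pos'].round(4),s['tcp_rot'].round(4),s['joint_pos'].round(3),s['contact_force'].round(1))
show(im,'s2');np.save('pics/s2.npy',d)
im,d=robot.get_image('top');show(im,'t2');np.save('pics/t2.npy',d)
"
```

```text
8.5 [0.5245 0.2348 0.2856] [-2.2157e+00  2.2198e+00 -1.9000e-03] [ 7.620e-01  1.580e-01 -1.260e-01  1.000e-03 -1.282e+00 -7.640e-01] [ 0.6  0.5 -0.8]
8.55 [0.5238 0.2346 0.2834] [-2.2167e+00  2.2218e+00 -2.0000e-04] [ 0.762  0.159 -0.129  0.    -1.28  -0.764] [ 1.  -0.2 -2. ]
8.6 [0.5231 0.2343 0.2818] [-2.2183e+00  2.2237e+00  8.0000e-04] [ 7.62e-01  1.60e-01 -1.31e-01 -1.00e-03 -1.28e+00 -7.64e-01] [ 0.7 -0.1 -1.8]
8.65 [0.5227 0.2341 0.2808] [ 2.2181e+00 -2.2235e+00 -1.1000e-03] [ 7.620e-01  1.610e-01 -1.320e-01 -1.000e-03 -1.279e+00 -7.640e-01] [-1.1 -0.6 -1.8]
```

View pics/s2.png

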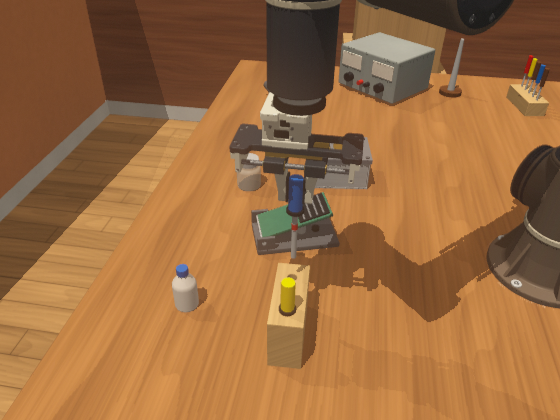

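The side view shows the anode held upright below the fingers, with its tip at about (293,262) and the red band at (295,228). The spare is still in its well at (288,295). Next I carry it over the guide.

Call:
{"api": "drive_tool", "payload": {
  "jaw": [0.2, 0.2, 0.2, 0.2, 0.2, 0.2, 0.2, 0.2, 0.2, 0.2],
  "xyz": [
    [-0.001, -0.01, 0],
    [-0.002, -0.02, 0],
    [-0.0025, -0.025, 0],
    [-0.0025, -0.025, 0],
    [-0.0025, -0.025, 0],
    [-0.0025, -0.025, 0],
    [-0.0025, -0.025, 0],
    [-0.0025, -0.025, 0],
    [-0.0025, -0.025, 0],
    [-0.0025, -0.025, 0]
  ],
  "dr": [
    [0, 0, 0],
    [0, 0, 0],
    [0, 0, 0],
    [0, 0, 0],
    [0, 0, 0],
    [0, 0, 0],
    [0, 0, 0],
    [0, 0, 0],
    [0, 0, 0],
    [0, 0, 0]
  ]
}}

```text
time_s: 9.58
eef_pos: [0.4994, 0.0026, 0.2809]
tcp_rot: [2.218, -2.223, -0.001]
contact_force: [-0.2, -0.4, -2.5]
gripper_width: 0.0235
finger_force: 40.0
```

Call:
{"api": "drive_tool", "payload": {
  "jaw": [0.2, 0.2, 0.2, 0.2, 0.2, 0.2, 0.2, 0.2, 0.2, 0.2],
  "xyz": [
    [-0.0025, -0.025, 0],
    [-0.0025, -0.025, 0],
    [-0.0025, -0.025, 0],
    [-0.0025, -0.025, 0],
    [-0.0025, -0.025, 0],
    [-0.0025, -0.025, 0],
    [-0.0025, -0.025, 0],
    [-0.0025, -0.025, 0],
    [-0.0025, -0.025, 0],
    [-0.0025, -0.025, 0]
  ],
  "dr": [
    [0, 0, 0],
    [0, 0, 0],
    [0, 0, 0],
    [0, 0, 0],
    [0, 0, 0],
    [0, 0, 0],
    [0, 0, 0],
    [0, 0, 0],
    [0, 0, 0],
    [0, 0, 0]
  ]
}}

```text
time_s: 10.42
eef_pos: [0.4742, -0.2472, 0.2809]
tcp_rot: [2.218, -2.224, -0.002]
contact_force: [-0.1, 0.6, -1.3]
gripper_width: 0.0235
finger_force: 40.0
```

Call:
{"api": "drive_tool", "payload": {
  "jaw": [0.2, 0.2, 0.2, 0.2, 0.2, 0.2, 0.2],
  "xyz": [
    [-0.0015, -0.023, 0],
    [0, -0.013, 0],
    [0, 0, 0],
    [0, 0, 0],
    [0, 0, 0],
    [0, 0, 0],
    [0, 0, 0]
  ],
  "dr": [
    [0, 0, 0],
    [0, 0, 0],
    [0, 0, 0],
    [0, 0, 0],
    [0, 0, 0],
    [0, 0, 0],
    [0, 0, 0]
  ]
}}

```text
time_s: 11.0
eef_pos: [0.474, -0.2809, 0.2817]
tcp_rot: [-2.22, 2.223, -0.0]
contact_force: [-0.4, -0.1, -1.5]
gripper_width: 0.0232
finger_force: 40.0
```

```bash
python3 -c "
from h import *
s=robot.read_state();im,d=robot.get_image('wrist');print(s['time_s'],s['eef_pos'].round(4),R.from_rotvec(s['tcp_rot']).as_matrix().round(4).tolist())
show(im,'w3');np.save('pics/w3.npy',d)
im2,d=robot.get_image('side');show(im2,'s3');np.save('pics/s3.npy',d)
print(robot.read_state()['eef_pos'])
show(np.hstack([cv2.resize(im[90:350,120:440],(400,325)),cv2.resize(im2[60:190,280:440],(400,325))]),'c3')
"
```

```text
11.0 [ 0.474  -0.2809  0.2817] [[-0.0011, -1.0, 0.0002], [-1.0, 0.0011, 0.0001], [-0.0001, -0.0002, -1.0]]
[ 0.47398128 -0.28107675  0.28175449]
```

View pics/c3.png

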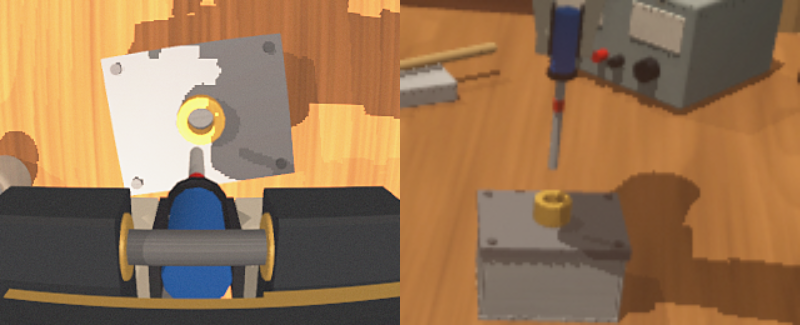

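The wrist half shows the collar at about full pixel (280,186) with the rod's tip just short of it at (277,211). The side half shows the tip at about (341,127), above the collar at (341,143). The rod looks upright. Next I measure the rod and the guide in both views.

```bash
cat > rod.py <<'E'
from h import *
def side(im,d,tcp):
    c=robot.camera_model('side');v,u=np.nonzero(d>0);p=P(c,np.c_[u,v],d[v,u])
    zf=tcp[2]-.019; k=(np.hypot(p[:,0]-tcp[0],p[:,1]-tcp[1])<.025)&(p[:,2]>max(zf-.1,.124))&(p[:,2]<zf-.006)
    # central ray per row -> axis: mean of left/right edges, depth median + radius
    out=[]
    for r in np.unique(v[k]):
        q=k&(v==r)
        if q.sum()<3: continue
        uc=(u[q].min()+u[q].max())/2; o=np.array(c['pose'])[:3,3]; x=P(c,[uc,r],[np.median(d[r,u[q]])])[0]
        g=(x-o)*[1,1,0]; out.append(x+.005*g/np.linalg.norm(g)*1.0)
    out=np.array(out); fx=np.polyfit(out[:,2],out[:,0],1);fy=np.polyfit(out[:,2],out[:,1],1)
    print('side axis rows',len(out),'z',out[:,2].min().round(3),out[:,2].max().round(3),'tilt x,y',fx[0].round(3),fy[0].round(3))
    for z in(zf,zf-.03,zf-.1): print('  z',z.round(3),np.polyval(fx,z).round(4),np.polyval(fy,z).round(4))
    for nm,lo,hi in(('red',(0,150,60),(6,255,255)),):
        m=hsv(im,lo,hi)[v,u]&k
        if m.any(): print('  band',p[m].mean(0).round(4),m.sum(), 'px',u[m].mean().round(1),v[m].mean().round(1))
    b=hsv(im,(18,130,60),(27,255,255))[v,u]&(np.hypot(p[:,0]-.471,p[:,1]+.2903)<.035)&(p[:,2]>.115)
    if b.sum()>10: print('  guide side',b.sum(),p[b].mean(0).round(4),'px',u[b].mean().round(1),v[b].mean().round(1), cv2.minEnclosingCircle(p[b][:,:2].astype(np.float32)))
def wrist(im,s):
    m=hsv(im,(15,110,90),(30,255,255));v,u=np.nonzero(m);p=wplane(s,np.c_[u,v],.117)[:,:2]
    k=np.hypot(*(p-[.471,-.291]).T)<.04; p=p[k];C=p.mean(0)
    # outer rim, away from the side wall: enclosing radius 20
    a=np.arctan2(*(p-C).T[::-1]);rr=np.hypot(*(p-C).T);e=[]
    for t in np.arange(-np.pi,np.pi,.15):
        q=abs(a-t)<.08
        if q.any(): e.append(p[q][rr[q].argmax()])
    print('wrist guide n',len(p),'mean',C.round(4),'rim fit',circ(np.array(e)),cv2.minEnclosingCircle(p.astype(np.float32)))
E
python3 -c "
from rod import *
s=robot.read_state();side(cv2.imread('pics/s3.png'),np.load('pics/s3.npy'),s['eef_pos'])
im=cv2.imread('pics/w3.png');wrist(im,s)
zf=s['eef_pos'][2]-.019
o=cv2.cvtColor(im,cv2.COLOR_BGR2HSV)
print(o[196:232:2,272:284:3].tolist())
m=hsv(im,(0,150,60),(8,255,255));v,u=np.nonzero(m[200:250,260:300]);print('band px',u.mean()+260,v.mean()+200,v.min()+200,v.max()+200,len(u))
print('tip ray at zf-.1',wplane(s,[[277,210]],zf-.1))
"
```

```text
side axis rows 35 z 0.163 0.255 tilt x,y 0.002 0.005
  z 0.263 0.4742 -0.2789
  z 0.233 0.4741 -0.2791
  z 0.163 0.474 -0.2794
  band [ 0.4738 -0.2731  0.2292] 13 px 342.9 102.0
  guide side 78 [ 0.4708 -0.2794  0.2099] px 344.0 105.2 ((0.46626320481300354, -0.28209444880485535), 0.028125431388616562)
wrist guide n 541 mean [ 0.4654 -0.2976] rim fit (array([ 0.46945375, -0.29671555]), np.float64(0.01877605410631143)) ((0.4696950316429138, -0.29594501852989197), 0.02048230916261673)
[[[31, 111, 250], [21, 169, 254], [16, 168, 181], [17, 172, 184]], [[30, 104, 247], [31, 111, 250], [31, 130, 255], [31, 134, 255]], [[30, 89, 247], [30, 96, 247], [30, 105, 248], [30, 106, 248]], [[30, 95, 248], [30, 93, 247], [30, 84, 247], [30, 99, 247]], [[22, 19, 247], [30, 105, 248], [30, 108, 248], [30, 106, 248]], [[15, 10, 244], [12, 10, 250], [14, 25, 248], [18, 17, 248]], [[20, 12, 250], [8, 37, 160], [12, 38, 154], [14, 18, 244]], [[15, 37, 218], [11, 31, 155], [16, 33, 161], [16, 39, 165]], [[10, 36, 158], [12, 36, 158], [12, 36, 161], [14, 32, 152]], [[13, 40, 158], [17, 29, 156], [12, 36, 164], [15, 39, 157]], [[14, 38, 133], [18, 36, 155], [12, 31, 164], [13, 35, 155]], [[10, 28, 135], [13, 37, 158], [10, 35, 161], [15, 35, 161]], [[15, 34, 134], [16, 36, 162], [13, 33, 161], [13, 36, 161]], [[12, 32, 134], [16, 30, 145], [15, 36, 158], [12, 29, 158]], [[15, 36, 129], [11, 32, 150], [9, 31, 157], [14, 33, 162]], [[11, 31, 117], [12, 22, 149], [15, 23, 152], [16, 30, 161]], [[40, 19, 124], [2, 139, 161], [1, 147, 175], [13, 41, 160]], [[1, 199, 150], [1, 209, 179], [0, 207, 193], [1, 209, 196]]]
band px 276.9655172413793 229.86206896551724 228 231 29
tip ray at zf-.1 [[ 0.47335388 -0.28166253  0.16275449]]
```

Call:
{"api": "drive_tool", "payload": {
  "jaw": [0.2, 0.2, 0.2, 0.2, 0.2, 0.2, 0.2, 0.2, 0.2, 0.2],
  "xyz": [
    [-0.001, -0.004, 0],
    [-0.0015, -0.0045, 0],
    [0, -0.003, 0],
    [0, 0, -0.005],
    [0, 0, -0.01],
    [0, 0, -0.01],
    [0, 0, -0.005],
    [0, 0, 0],
    [0, 0, 0],
    [0, 0, 0]
  ],
  "dr": [
    [0, 0, 0],
    [0, 0, 0],
    [0, 0, 0],
    [0, 0, 0],
    [0, 0, 0],
    [0, 0, 0],
    [0, 0, 0],
    [0, 0, 0],
    [0, 0, 0],
    [0, 0, 0]
  ]
}}

```text
time_s: 11.93
eef_pos: [0.4715, -0.2933, 0.2517]
tcp_rot: [2.219, -2.224, 0.0]
contact_force: [-0.0, -0.8, -1.5]
gripper_width: 0.0233
finger_force: 40.0
```

```bash
python3 -c "
from rod import *
s=robot.read_state();im,d=robot.get_image('wrist');print(s['time_s'],s['eef_pos'].round(4))
show(im,'w4')
im2,d=robot.get_image('side');show(im2,'s4');np.save('pics/s4.npy',d)
side(im2,d,s['eef_pos'])
show(np.hstack([cv2.resize(im[150:260,225:335],(400,400),interpolation=0),cv2.resize(im2[90:170,300:380],(400,400),interpolation=0)]),'c4')
"
```

```text
11.9333 [ 0.4715 -0.2933  0.2517]
side axis rows 33 z 0.135 0.224 tilt x,y 0.004 -0.003
  z 0.233 0.4719 -0.2921
  z 0.203 0.4718 -0.292
  z 0.133 0.4715 -0.2918
  band [ 0.471  -0.2866  0.1994] 9 px 343.3 110.9
  guide side 98 [ 0.4738 -0.2779  0.264 ] px 344.6 85.6 ((0.4709114134311676, -0.2894205152988434), 0.034105587750673294)
```

View pics/c4.png

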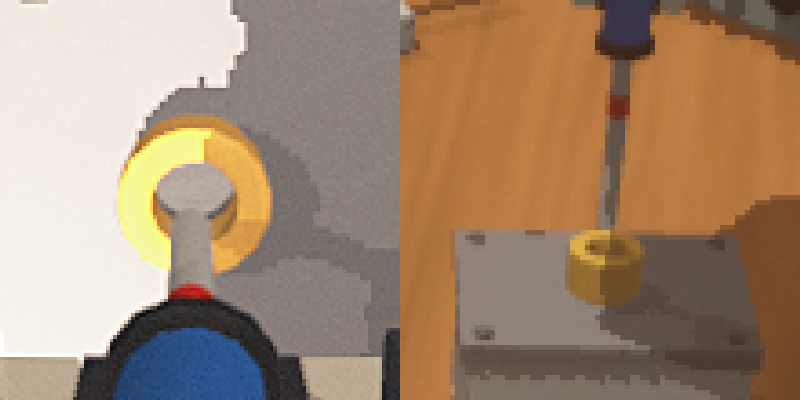

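The wrist half shows the collar's rim centred at about crop (195,201) and the rod's tip at (190,209). The side half shows the rod's line running into the bore, the collar at 566–641 and the rod reaching column 605 at the mouth.

```bash
python3 -c "
from rod import *
s=robot.read_state();f=lambda a,b:[224.5+a/3.636,149.5+b/3.636]
zt=s['eef_pos'][2]-.119
print('tip front edge',wplane(s,[f(190,209)],zt))
print('rim L R T B',wplane(s,[f(118,201),f(270,201),f(195,130),f(195,272)],.117)[:,:2].round(4))
print('bore L R T B',wplane(s,[f(153,200),f(237,200),f(195,163),f(195,240)],.117)[:,:2].round(4))
im=cv2.imread('pics/w4.png');hv=cv2.cvtColor(im,cv2.COLOR_BGR2HSV)
for r in range(182,226,1): print(r,hv[r,278].tolist(),end=' ')
c=robot.camera_model('side');g=lambda a,b:[299.5+(a-400)/5,89.5+b/5]
print();print('side rim L R',plane(c,[g(566,246),g(641,246)],.117)[:,:2], 'T B',plane(c,[g(603,229),g(603,263)],.117)[:,:2])
"
```

```text
tip front edge [[ 0.47124676 -0.2966617   0.13302032]]
rim L R T B [[ 0.4896 -0.2949]
 [ 0.4509 -0.2949]
 [ 0.47   -0.3132]
 [ 0.47   -0.276 ]]
bore L R T B [[ 0.4807 -0.2952]
 [ 0.4593 -0.2951]
 [ 0.47   -0.3048]
 [ 0.47   -0.2846]]
182 [17, 173, 198] 183 [17, 169, 196] 184 [15, 174, 188] 185 [26, 152, 255] 186 [31, 118, 254] 187 [30, 111, 249] 188 [30, 108, 248] 189 [30, 104, 248] 190 [30, 103, 248] 191 [30, 103, 248] 192 [30, 98, 249] 193 [31, 116, 253] 194 [24, 105, 255] 195 [177, 16, 175] 196 [11, 31, 181] 197 [18, 32, 178] 198 [14, 34, 182] 199 [15, 33, 184] 200 [14, 33, 185] 201 [15, 38, 187] 202 [18, 31, 183] 203 [13, 35, 181] 204 [14, 34, 185] 205 [13, 38, 175] 206 [15, 34, 181] 207 [12, 30, 172] 208 [16, 37, 164] 209 [13, 33, 162] 210 [14, 36, 162] 211 [13, 33, 162] 212 [14, 31, 164] 213 [11, 31, 163] 214 [15, 38, 162] 215 [13, 36, 164] 216 [14, 32, 157] 217 [13, 36, 165] 218 [13, 36, 165] 219 [16, 31, 158] 220 [11, 31, 164] 221 [10, 29, 156] 222 [15, 37, 153] 223 [14, 36, 157] 224 [11, 34, 158] 225 [12, 30, 155] 
side rim L R [[ 0.49181444 -0.28836475]
 [ 0.45270181 -0.29576288]] T B [[ 0.47383924 -0.31110436]
 [ 0.47123771 -0.27335799]]
```

Call:
{"api": "drive_tool", "payload": {
  "jaw": [0.2, 0.2, 0.2, 0.2, 0.2, 0.2, 0.2, 0.2],
  "xyz": [
    [-0.0005, -0.0015, 0],
    [0, 0, -0.004],
    [0, 0, -0.004],
    [0, 0, -0.003],
    [0, 0, 0],
    [0, 0, 0],
    [0, 0, 0],
    [0, 0, 0]
  ],
  "dr": [
    [0, 0, 0],
    [0, 0, 0],
    [0, 0, 0],
    [0, 0, 0],
    [0, 0, 0],
    [0, 0, 0],
    [0, 0, 0],
    [0, 0, 0]
  ]
}}

```text
time_s: 12.7
eef_pos: [0.4709, -0.2948, 0.2407]
tcp_rot: [-2.219, 2.224, -0.0]
contact_force: [0.1, -0.3, -1.9]
gripper_width: 0.0232
finger_force: 40.0
```

```bash
python3 -c "
from rod import *
s=robot.read_state();im,d=robot.get_image('wrist');print(s['time_s'],s['eef_pos'].round(4))
show(im,'w5')
im2,d=robot.get_image('side');show(im2,'s5');np.save('pics/s5.npy',d)
side(im2,d,s['eef_pos'])
show(np.hstack([cv2.resize(im[170:240,240:310],(400,400),interpolation=0),cv2.resize(im2[100:160,310:370],(400,400),interpolation=0)]),'c5')
"
```

```text
12.7 [ 0.4709 -0.2948  0.2407]
side axis rows 31 z 0.129 0.212 tilt x,y 0.004 0.005
  z 0.222 0.4711 -0.2929
  z 0.192 0.471 -0.293
  z 0.122 0.4707 -0.2934
  band [ 0.4705 -0.2869  0.1889] 11 px 343.2 114.6
  guide side 89 [ 0.474  -0.2786  0.2562] px 344.2 88.7 ((0.4707976281642914, -0.2909029424190521), 0.032906677573919296)
```

View pics/c5.png

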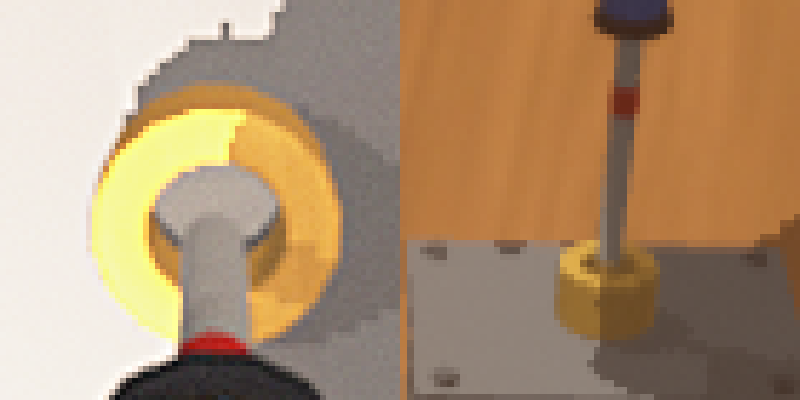

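The wrist half shows the bore centred at crop (218,227), with the rod centred at column 214 and its front tip edge at row 215. After parallax, that leaves a gap to the bore's -y edge about 1.7 mm too wide. I shift -y, then lower.

Call:
{"api": "drive_tool", "payload": {
  "jaw": [0.2, 0.2, 0.2, 0.2, 0.2, 0.2, 0.2, 0.2, 0.2, 0.2],
  "xyz": [
    [0, -0.0017, 0],
    [0, 0, 0],
    [0, 0, -0.003],
    [0, 0, -0.004],
    [0, 0, -0.005],
    [0, 0, -0.005],
    [0, 0, -0.005],
    [0, 0, -0.004],
    [0, 0, 0],
    [0, 0, 0]
  ],
  "dr": [
    [0, 0, 0],
    [0, 0, 0],
    [0, 0, 0],
    [0, 0, 0],
    [0, 0, 0],
    [0, 0, 0],
    [0, 0, 0],
    [0, 0, 0],
    [0, 0, 0],
    [0, 0, 0]
  ]
}}

```text
time_s: 13.63
eef_pos: [0.4707, -0.2964, 0.2142]
tcp_rot: [2.219, -2.224, -0.001]
contact_force: [-0.9, -0.1, -1.3]
gripper_width: 0.0229
finger_force: 40.0
```

Call:
{"api": "drive_tool", "payload": {
  "jaw": [0.2, 0.2, 0.2, 0.2, 0.2, 0.2, 0.2, 0.2, 0.2, 0.2],
  "xyz": [
    [0, 0, -0.004],
    [0, 0, -0.005],
    [0, 0, -0.005],
    [0, 0, -0.005],
    [0, 0, -0.005],
    [0, 0, -0.004],
    [0, 0, -0.002],
    [0, 0, 0],
    [0, 0, 0],
    [0, 0, 0]
  ],
  "dr": [
    [0, 0, 0],
    [0, 0, 0],
    [0, 0, 0],
    [0, 0, 0],
    [0, 0, 0],
    [0, 0, 0],
    [0, 0, 0],
    [0, 0, 0],
    [0, 0, 0],
    [0, 0, 0]
  ]
}}

```text
time_s: 14.47
eef_pos: [0.471, -0.2965, 0.1848]
tcp_rot: [-2.219, 2.224, -0.001]
contact_force: [-0.9, -0.4, -1.2]
gripper_width: 0.0236
finger_force: 40.0
```

```bash
python3 -c "
from rod import *
s=robot.read_state();im,d=robot.get_image('wrist');print(s['time_s'],s['eef_pos'].round(4))
show(im,'w6')
im2,d=robot.get_image('side');show(im2,'s6');np.save('pics/s6.npy',d)
side(im2,d,s['eef_pos'])
show(np.hstack([cv2.resize(im[170:240,240:310],(400,400),interpolation=0),cv2.resize(im2[100:160,310:370],(400,400),interpolation=0)]),'c6')
"
```

```text
14.4667 [ 0.471  -0.2965  0.1848]
side axis rows 11 z 0.128 0.155 tilt x,y 0.05 -0.071
  z 0.166 0.4721 -0.2966
  z 0.136 0.4706 -0.2944
  z 0.066 0.4671 -0.2894
  band [ 0.4701 -0.2902  0.1318] 9 px 341.4 134.1
  guide side 59 [ 0.473  -0.2796  0.2208] px 343.3 103.0 ((0.4698425829410553, -0.2782341539859772), 0.030337363481521606)
```

View pics/c6.png

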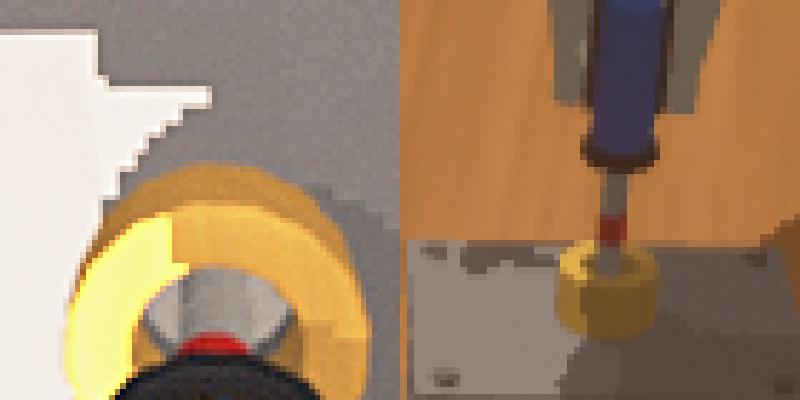

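The side half shows the band (rows 213–245) about 15 mm above the mouth, with the rod centred in the collar to within about 1 mm. The wrist half shows the rod centred left to right in the bore. I check y with one more side-depth measurement.

```bash
python3 -c "
from h import *
c=robot.camera_model('side');o=np.array(c['pose'])[:3,3]
h=lambda g:g/np.linalg.norm(g)
def ax(u,v,d,rad):
    x=P(c,[u,v],[d])[0];g=h((x-o)*[1,1,0]);return x+rad*g
D={n:np.load(f'pics/{f}.npy') for n,f in(('0','side0'),('3','s3'),('5','s5'),('6','s6'))}
for n in('0','3','5','6'):
    r=[]
    for v in range(136,152):
        for u in(340,341):
            a=ax(u,v,D[n][v,u],.020)
            if .096<a[2]<.113:r.append(a)
    print('collar',n,len(r),np.mean(r,0).round(4),np.std(r,0).round(4))
for n,t in(('3',.2817),('5',.2407),('6',.1848)):
    r=[];d=D[n]
    for v in range(90,145):
        w=[u for u in range(334,350) if d[v,u]>0 and abs(P(c,[u,v],[d[v,u]])[0][1]+.29)<.03 and t-.115<P(c,[u,v],[d[v,u]])[0][2]<t-.03 and P(c,[u,v],[d[v,u]])[0][2]>.122]
        if len(w)<3:continue
        uc=(w[0]+w[-1])/2;r.append(ax(uc,v,min(d[v,w]),.005))
    print('rod',n,len(r),np.mean(r,0).round(4),np.std(r,0).round(4))
"
```

```text
collar 0 14 [ 0.4707 -0.3054  0.1059] [0.0019 0.0147 0.0043]
collar 3 16 [ 0.4702 -0.3029  0.1062] [0.0018 0.0147 0.0046]
collar 5 14 [ 0.4703 -0.3002  0.1053] [0.0017 0.013  0.0049]
collar 6 11 [ 0.4693 -0.2935  0.1034] [0.0013 0.0016 0.0049]
rod 3 30 [ 0.4739 -0.2765  0.2123] [0.0006 0.0019 0.0235]
rod 5 30 [ 0.4709 -0.2904  0.1701] [0.0006 0.0016 0.0243]
rod 6 11 [ 0.4708 -0.2924  0.1393] [0.0006 0.0017 0.0092]
```

Call:
{"api": "drive_tool", "payload": {
  "jaw": [0.2, 0.2, 0.2, 0.2, 0.2, 0.2, 0.2, 0.2, 0.2],
  "xyz": [
    [0, 0, -0.003],
    [0, 0, -0.004],
    [0, 0, -0.004],
    [0, 0, -0.003],
    [0, 0, -0.0015],
    [0, 0, 0],
    [0, 0, 0],
    [0, 0, 0],
    [0, 0, 0]
  ],
  "dr": [
    [0, 0, 0],
    [0, 0, 0],
    [0, 0, 0],
    [0, 0, 0],
    [0, 0, 0],
    [0, 0, 0],
    [0, 0, 0],
    [0, 0, 0],
    [0, 0, 0]
  ]
}}

```text
time_s: 15.32
eef_pos: [0.471, -0.2965, 0.1692]
tcp_rot: [-2.219, 2.224, -0.0]
contact_force: [0.2, 0.4, -1.7]
gripper_width: 0.0234
finger_force: 40.0
```

```bash
python3 -c "
from rod import *
s=robot.read_state();im,d=robot.get_image('wrist');print(s['time_s'],s['eef_pos'].round(4),s['contact_force'],R.from_rotvec(s['tcp_rot']).as_matrix()[:,2].round(4))
im2,d=robot.get_image('side');show(im2,'s7');np.save('pics/s7.npy',d)
show(np.hstack([cv2.resize(im[170:240,240:310],(400,400),interpolation=0),cv2.resize(im2[120:155,325:360],(400,400),interpolation=0)]),'c7')
c=robot.camera_model('side')
m=hsv(im2,(0,140,50),(10,255,255))
# flange underside / handle top heights via side depth
v,u=np.nonzero(d>0);p=P(c,np.c_[u,v],d[v,u]);b=(np.hypot(p[:,0]-.471,p[:,1]+.29)<.03)
q=m[v,u]&b;print('band pts',q.sum(),p[q].mean(0).round(4),p[q][:,2].min().round(4),p[q][:,2].max().round(4))
print('eef',robot.read_state()['eef_pos'])
"
```

```text
15.3167 [ 0.471  -0.2965  0.1692] [ 0.18531534  0.39911614 -1.69804966] [ 3.e-04 -1.e-04 -1.e+00]
band pts 15 [ 0.4712 -0.2868  0.1186] 0.1138 0.1239
eef [ 0.47091618 -0.29645346  0.16924503]
```

View pics/c7.png

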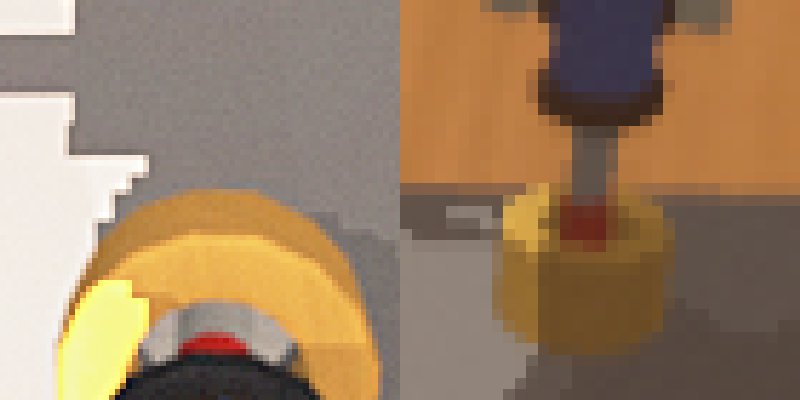

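```bash
python3 -c "
from h import *
c=robot.camera_model('side')
im=cv2.imread('pics/side0.png').astype(int)
print('col 341 rows 132-153 r-b', [(r,(im[r,340:342,2]-im[r,340:342,0]).mean().round(),im[r,340:342].mean(0).round().tolist()) for r in list(range(133,140))+list(range(145,154))])
for v in(135,135.5,136):print('back',v,plane(c,[340.7,v],.117)[0].round(4))
for v in(149,149.5,150):print('front',v,plane(c,[340.7,v],.092)[0].round(4))
i7=cv2.imread('pics/s7.png').astype(float)
w=np.clip(i7[...,2]-1.6*i7[...,1]-10,0,None)[132:150,335:350]
print(w.round().astype(int)[:,2:12])
v,u=np.mgrid[132:150,335:350];uc,vc=(u*w).sum()/w.sum(),(v*w).sum()/w.sum();print(uc,vc)
for y in(-.285,-.287,-.289):
    o=np.array(c['pose'])[:3,3];r=P(c,[uc,vc],[1])[0]-o;print(y,o+r*((y-o[1])/r[1]))
"
```

```text
col 341 rows 132-153 r-b [(133, np.float64(116.0), [65.0, 120.0, 182.0]), (134, np.float64(116.0), [65.0, 120.0, 182.0]), (135, np.float64(116.0), [66.0, 121.0, 182.0]), (136, np.float64(138.0), [75.0, 163.0, 214.0]), (137, np.float64(125.0), [64.0, 142.0, 188.0]), (138, np.float64(100.0), [50.0, 109.0, 150.0]), (139, np.float64(95.0), [47.0, 102.0, 142.0]), (145, np.float64(96.0), [48.0, 104.0, 144.0]), (146, np.float64(96.0), [48.0, 104.0, 144.0]), (147, np.float64(94.0), [49.0, 104.0, 143.0]), (148, np.float64(92.0), [49.0, 104.0, 142.0]), (149, np.float64(91.0), [48.0, 101.0, 140.0]), (150, np.float64(84.0), [50.0, 97.0, 133.0]), (151, np.float64(31.0), [102.0, 116.0, 133.0]), (152, np.float64(23.0), [118.0, 128.0, 141.0]), (153, np.float64(23.0), [119.0, 130.0, 142.0])]
back 135 [ 0.4724 -0.3131  0.117 ]
back 135.5 [ 0.4722 -0.3103  0.117 ]
back 136 [ 0.472  -0.3074  0.117 ]
front 149 [ 0.4681 -0.2819  0.092 ]
front 149.5 [ 0.4679 -0.2792  0.092 ]
front 150 [ 0.4677 -0.2765  0.092 ]
[[ 0  0  0  0  0  0  0  0  0  0]
 [ 0  0  0  0  0  0  0  0  0  0]
 [ 0  0  0  0  0  0  0  0  0  0]
 [ 0  0  0  0  0  0  0  0  0  0]
 [ 0  0  0  0  0  0  0  0  0  0]
 [ 0  0  4  0  0  0  0  0  0  0]
 [ 0  0 14 17 15 21  0  0  0  0]
 [ 0  0 14 29 30 31  0  0  0  0]
 [ 0  0 20 26 28 29  0  0  0  0]
 [ 0  0  0  0  6  9  0  0  0  0]
 [ 0  0  0  0  0  0  0  0  0  0]
 [ 0  0  0  0  0  0  0  0  0  0]
 [ 0  0  0  0  0  0  0  0  0  0]
 [ 0  0  0  0  0  0  0  0  0  0]
 [ 0  0  0  0  0  0  0  0  0  0]
 [ 0  0  0  0  0  0  0  0  0  0]
 [ 0  0  0  0  0  0  0  0  0  0]
 [ 0  0  0  0  0  0  0  0  0  0]]
340.7061643835616 139.20068493150686
-0.285 [ 0.47065378 -0.285       0.11941719]
-0.287 [ 0.47069811 -0.287       0.11835184]
-0.289 [ 0.47074243 -0.289       0.11728649]
```

The side view shows the band at the mouth. Its visible part runs from z 0.114 to 0.124, as expected for a band centred at 0.117 with its lower edge hidden by the rim. The rod is centred and clear of the brass, so I hand in.

```bash
python3 -c "
from station import robot
print(robot.hand_in())"
```

```text
the job is handed in; nothing more can be done
None
```

I pressed the pedal to its stop and it sprang back up. The anode is held upright in the guide, still and centred to within about 1–2 mm, with its red band level with the mouth to about 1 mm. The wrist force showed no contact with the tank, and I handed the job in at about 15 s; it returned no verdict.

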